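# Seat the lens retaining ring of a photometer head with a pin spanner

### The arm

A 6-joint arm with a two-finger parallel gripper is mounted at the origin on the work surface. World frame = base frame: x ahead of the robot, y to its left, z up, the work surface at z = 0. Lengths are in m, angles in rad, forces in N, time in s.
With the tool pointing down it reaches from about 0.375 to 0.975 m from the base axis. Payload 3.8 kg.
Tool frame: the origin (TCP) lies on the mounting face of the last link; the fingertips stand 173 mm ahead of it and the grasp point (between the pads) lies 155 mm ahead of it; z points along the fingers, y is the line along which they close (so a half turn about z gives the same grasp; the last joint's range is limited). The gripper opens to 85 mm and grips with 20 to 120 N. Pads are 22 mm wide; open, the fingers measure 114 mm over their backs; the gripper's body (76 mm by 85 mm) begins 54 mm behind the grasp point. The pads swing forward as they close: fully open they stand 13 mm farther back than shut.
Start: joints at [-1.17, 0.264, 1.604, -0, 1.274, -0.037], TCP at [0.286, -0.611, 0.405] pointing down, gripper open.
Joint ranges: [-2.63, 2.63], [-0.94, 2.18], [0.31, 2.57], [-1.31, 4.45], [0, 2.66], [-2.55, 2.55]. Speed limits (rad/s): [2.57, 2.57, 3.14, 3.14, 3.14, 3.14].

### API

Orientations are given as a unit quaternion [w, x, y, z].
In Python, from bench import r gives the robot as it stands.
- The arm moves only by the shell command python3 -m handwheel 'ROWS' [FORCE]. ROWS is JSON, a list of rows, each a list of 7 numbers: the finger opening in mm, from 0 to 85.4, then the shift along the tool's x, y, z in units of 25 mm (1.0 is 25 mm), then the turn, a rotation vector about the tool's x, y, z in units of 6 degrees (1.0 is 6 degrees). A call has exactly 10 rows; each row shifts and turns the commanded pose from where the row before left it, along the tool's axes as they then stand; what a row does not reach is not made up. A row lasts 1/12 s, in which the tool goes at most 41.7 mm and 7.16 degrees, less where a joint would pass 70% of its speed; a pose out of reach is approached as far as the arm can. A call is refused whole if a number of a shift passes 1 or a number of a turn 1, either way. A call with a gripper value outside its range is refused whole. The fingers move at their own pace and stop on an object; FORCE is the grip in N (left out, the last holds). Time passes only in rows, so rows that do not move let the fingers close, or fill a call up. It gives the time, the measured TCP pose, the force, the opening and the grip force at its end, in the units of the state.
- r.observe(): the state, without advancing time (a new reading comes with each control period).
- r.camera(name): name is "side" or "top" or "wrist"; returns a dict with "image" (384x512x3 uint8, red, green, blue), "mtx" (3x3 intrinsics, pixels), "world_from_camera" (4x4, takes a point from camera to world coordinates); the wrist camera has in their place "hand_eye" (4x4, takes a point from camera to tool coordinates, whose origin is the TCP and whose axes are the flange's). Camera axes: x right, y down, z forward; pixel columns grow to the right and rows downward; lengths in m; the calibration is good to about 2 mm. A picture is of the moment at which its call begins: read the wrist's pose just before it. There is no depth.
- r.sign_off(): hands the job in; it is judged then, once.
The state is a dict: "clock": time; "q": joint angles; "qvel": joint speeds; "joint_torque": joint torques, N m; "tcp_pos": TCP position; "tool_rot": TCP orientation; "contact_force": force on the tool from outside, world axes, zero at the start; "torque": the same for the moment, N m; "opening": opening from 0.0 (shut) to 1.0 (fully open); "gripper_force": force on a finger pad.
Only numpy, scipy, OpenCV 4.12 (cv2) and the standard library are available. Lean on these libraries where they do the work, as an engineer would, in place of code of your own. Each camera call takes 0.05 s, during which the arm holds its last target. There are 200 camera calls.

### The job

The ring that holds the lens in the photometer's detector head is loose: take the two-pin spanner from its stand, feel its pins fully into the ring's two holes, and turn the ring clockwise (seen from above) until it is fully home against its stop. Then stand the spanner back in its stand, pins in the stand's holes, and let go. Be gentle, the optics are delicate: touch the head with the spanner only, stop turning as soon as the ring comes up hard, let no pin push with more than 20 N, and leave the other things on the bench where they are.

Things in the scene. Friction and masses are not known exactly. Their poses are not given: they have to be found in the camera images.
- spanner: upright two-pin spanner, 0.11 to 0.21 kg, 79 mm tall. Origin midway between the pin tips, z up, x along the line through the pins (same after half a turn). Steel pins 5 mm thick at x = +-16 mm, z 0 to 7 mm, the last 2 mm tapered to 2.8 mm; crossbar 40 (x) by 16 (y) mm, z 7 to 15 mm; shaft 12 mm thick up to z = 45 mm. Starts standing in its stand with about 1 mm of play.
- spanner_grip (a point): centre of the spanner's flat aluminium grip, 62 mm above its origin; the grip is 40 (x) by 14 (y) mm, z 45 to 79 mm above the pin tips, and is pinched across its 14 mm thickness. Same axes as the spanner.
- stand: heavy grey block, 80 (x) by 44 (y) by 20 mm, does not move; origin at the centre of its underside, z up. Two round holes 10 mm wide, 12 mm deep in its top at x = +-16 mm, y = 0. Racked, the spanner's crossbar rests on the block's top: spanner origin 13 mm above the block's origin.
- head: detector head, fixed: beige box 120 (x) by 100 (y) mm, 50 mm tall; origin at the centre of its underside. Centred on its top stands the round black lens cell: collar 68 mm wide outside, 48 mm bore, rim 74 mm above the underside. The aluminium retaining ring lies in the bore, its face 12 mm below the rim.
- port (a point): on the ring's axis, level with the ring's upper face (62 mm above the head's underside); axes as the head. Ring 47 mm wide, 21 mm opening over the lens; two through holes 8 mm wide, 8 mm deep, 16 mm from the axis across from each other. Pins fully in, the crossbar rests on the ring's face and the spanner's origin is 7 mm below this point.
- ring (a joint): turn of the ring in its cell, rad, growing clockwise from above; 1.30 = hard stop (home), starts at 0.2 to 0.6. Steady friction about 0.12 N m; stays where left, at one height. The line of the holes lies C minus this value anticlockwise from the head's x axis; C, the cell's fitting angle, is constant, within -0.45..0.45 rad and NOT measured: find the holes by feel or sight.
- driver: loose screwdriver, 150 mm long, wooden handle 26 mm thick, lying; origin midway along it at its underside
- reagent: loose amber reagent bottle, 42 mm wide, 72 mm tall; origin at the centre of its foot
- beaker: loose glass beaker, 60 mm wide at the rim, 75 mm tall; origin at the centre of its foot
- washbottle: loose white plastic bottle, 64 mm wide, 150 mm tall; origin at the centre of its foot
- tissues: heavy cardboard box of lens tissues, 120 x 85 mm, 68 mm tall with the sheet; origin at the centre of its underside; does not move
- rack: white test-tube rack, 70 x 190 mm, tubes up to 92 mm tall; origin at the centre of its underside; does not move
- dish: clear round dish, 90 mm wide, 14 mm tall, with a washer and a nut in it; origin at the centre of its underside; does not move
Things that resemble listed ones, but are neither listed nor needed, are in the scene too. Leave any green, purple or red look-alike of the stand alone.

How it is judged:
On the way, in this order (a step that is already met when the one before it is completed fails the run):
1. the spanner's two pins are in the ring's holes, at least 4 mm deep, before the ring is home (z of spanner in the frame of port below -0.004 m and horizontal distance between spanner and port below 0.004 m and angle between spanner's own z axis and vertical below 0.12 rad and not (value of joint ring above 1.26 rad)), for 0.2 s.
2. the ring has been turned home with the pins still in its holes (value of joint ring above 1.26 rad and z of spanner in the frame of port below -0.004 m and horizontal distance between spanner and port below 0.004 m and angle between spanner's own z axis and vertical below 0.12 rad), for 0.2 s.
At the end, for the whole second after the job is handed in: the ring is home (joint above 1.26 rad of 1.30) and the spanner stands upright (within 0.08 rad) and still in its stand, let go, with its pins in the stand's holes: origin within 6 mm of the stand's axis and 9 to 16 mm above the stand's underside (value of joint ring above 1.26 rad and horizontal distance between spanner and stand below 0.006 m and z of spanner in the frame of stand between 0.009 and 0.016 m and angle between spanner's own z axis and vertical below 0.08 rad and linear speed of spanner below 0.02 m/s); the robot touches nothing.
It fails at once if the spanner pushes on the detector head (cell and ring included) with more than 40 N, added over all contacts (20 N on each pin) (contact force between spanner and head above 40 N).
It fails at once if the fingers or arm push on the detector head with more than 5 N (contact force between any of the fingers, the arm and head above 5 N).
It fails at once if a loose bystander is moved by more than 20 mm (distance of any of driver, reagent, beaker, washbottle from where it was at the start of the episode above 0.02 m).
It also fails if it takes over 72 s, if anything falls off the work surface, if the arm or the gripper's body presses on something with over 40 N, if the wrist force passes 120 N, or if a joint passes its speed limit or range.

## Working session

There is one attempt and no reset: what is moved stays moved. The work goes in short steps, Python scripts to look and compute and a shell command to move; the robot and the scene stay as the last step left them, time stands still between calls to the robot, and variables do not carry over. Pictures are saved under pics/ and viewed, at most 10 in all, crops included, and the job is handed in when it is done.

```bash
ls; mkdir -p pics; python3 - <<'E'
from bench import r
import cv2,numpy as np
o=r.observe();print({k:np.round(v,4).tolist() for k,v in o.items()})
ims=[]
for n in ["top","side","wrist"]:
    c=r.camera(n);cv2.imwrite(f"pics/{n}0.png",c["image"][:,:,::-1]);np.savez(f"{n}0.npz",**c)
    print(n,{k:np.round(v,4).tolist() for k,v in c.items() if k!="image"})
a=cv2.imread("pics/top0.png");cv2.imwrite("pics/top0b.png",cv2.resize(a,(800,600),interpolation=cv2.INTER_CUBIC))
a=cv2.imread("pics/side0.png");cv2.imwrite("pics/side0b.png",cv2.resize(a,(800,600),interpolation=cv2.INTER_CUBIC))
E
```

```text
pics
{'clock': 0.0, 'q': [-1.1699, 0.2648, 1.6054, 0.0, 1.2737, -0.0369], 'qvel': [-0.0002, -0.0001, 0.0009, 0.0004, -0.0, -0.0014], 'joint_torque': [0.0009, -51.5108, -36.7316, 0.0003, 0.0128, 0.0], 'tcp_pos': [0.286, -0.611, 0.4034], 'tool_rot': [-0.0011, 0.9761, 0.2172, -0.0002], 'contact_force': [0.385, 0.2864, 0.5052], 'torque': [0.0411, -0.0041, 0.0118], 'gripper_force': 0.0, 'opening': 1.0003}
top {'mtx': [[479.7203, 0.0, 257.1276], [0.0, 479.7203, 191.0733], [0.0, 0.0, 1.0]], 'world_from_camera': [[0.0022, -0.9856, 0.1688, 0.2946], [-0.9998, 0.0013, 0.0209, 0.0012], [-0.0208, -0.1689, -0.9854, 1.6019], [0.0, 0.0, 0.0, 1.0]]}
side {'mtx': [[481.6617, 0.0, 263.263], [0.0, 481.6617, 193.0655], [0.0, 0.0, 1.0]], 'world_from_camera': [[-0.9798, -0.1459, 0.137, 0.3738], [-0.1995, 0.6564, -0.7276, 0.9911], [0.0162, -0.7402, -0.6722, 0.9609], [0.0, 0.0, 0.0, 1.0]]}
wrist {'mtx': [[328.4109, 0.0, 258.3066], [0.0, 328.4109, 190.8464], [0.0, 0.0, 1.0]], 'hand_eye': [[-0.0005, -0.9587, -0.2845, 0.0736], [1.0, -0.0002, -0.0011, -0.0007], [0.001, -0.2845, 0.9587, 0.0299], [0.0, 0.0, 0.0, 1.0]]}
```

View pics/top0b.png

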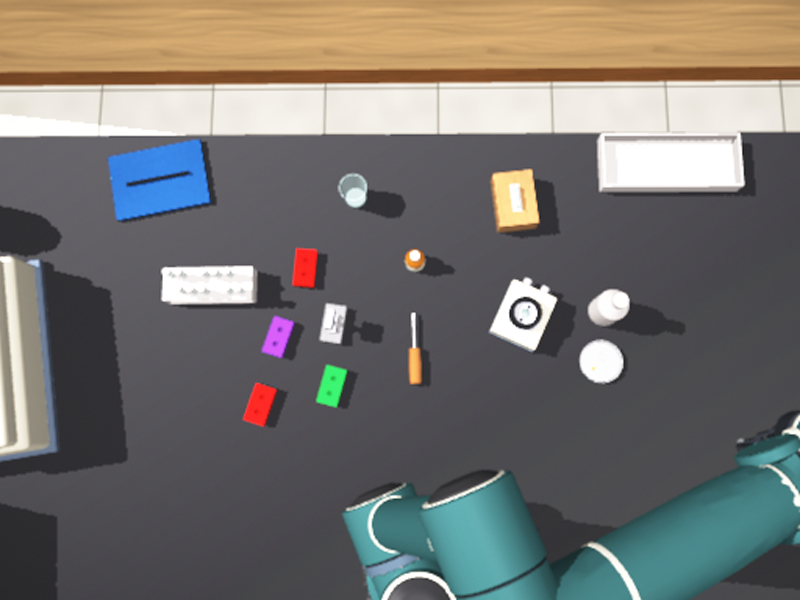

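View pics/side0b.png

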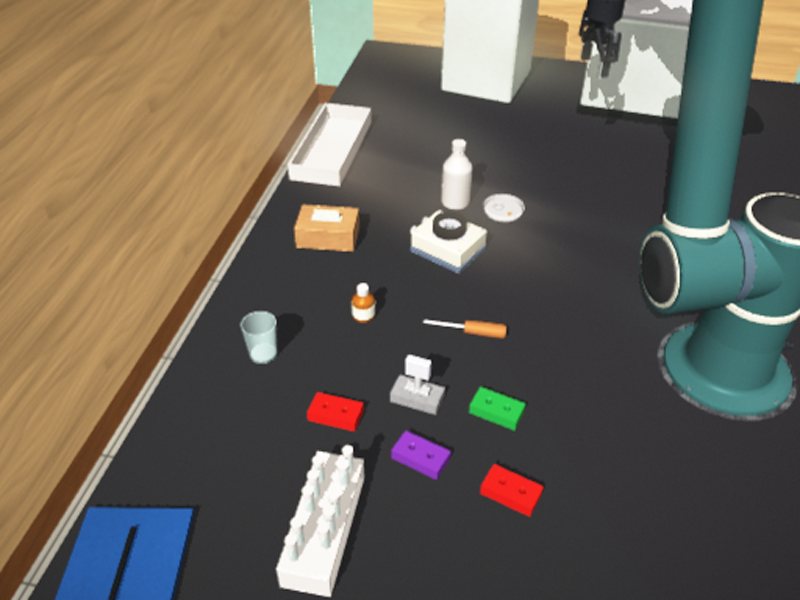

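The top view shows the spanner standing in the grey stand at (334,322). The look-alikes are red at (305,267) and (260,404), purple at (278,337) and green at (332,386). Only the grey one fits the text and holds the spanner. The head is at (524,313). Next I'll confirm this in an enlarged crop.

```bash
python3 - <<'E'
import cv2,numpy as np
def crop(n,u,v,f=6):
    a=cv2.imread(f"pics/{n}0.png")[v:v+50,u:u+66]
    a=cv2.resize(a,(396,300),interpolation=cv2.INTER_CUBIC)
    for k in range(0,66,10): cv2.putText(a,str(u+k),(k*6,8),0,.3,(0,255,255),1);cv2.line(a,(k*6,0),(k*6,4),(0,255,255),1)
    for k in range(0,50,10): cv2.putText(a,str(v+k),(0,k*6+8),0,.3,(0,255,0),1)
    return a
m=np.vstack([np.hstack([crop("top",182,182),crop("top",302,175)]),np.hstack([crop("side",236,220),crop("side",255,130)])])
cv2.imwrite("pics/m1.png",m)
E
```

```text
(no output)
```

View pics/m1.png

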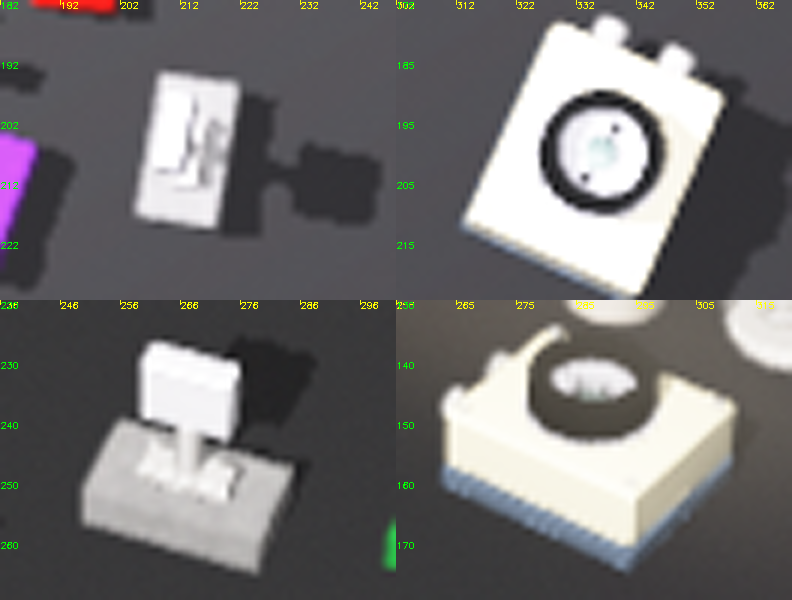

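The crops confirm it: the spanner's white grip stands on the grey stand. Stand top centre is at top (213.2,206.8). The ring holes are at top (338.7,196.3) and (333.5,204.7), and the rim centre is at top (336.3,200.3) and side (288,143).

```bash
cat >h.py <<'E'
import numpy as np
from scipy.spatial.transform import Rotation as R
def pose(o):
    T=np.eye(4);w,x,y,z=o["tool_rot"];T[:3,:3]=R.from_quat([x,y,z,w]).as_matrix();T[:3,3]=o["tcp_pos"];return T
def load(n):
    c=dict(np.load(n+".npz"))
    if "hand_eye" in c: c["world_from_camera"]=c["T"]@c["hand_eye"]
    return c
def ray(c,u,v):
    W=c["world_from_camera"];d=W[:3,:3]@np.linalg.solve(c["mtx"],[u,v,1]);return W[:3,3],d/np.linalg.norm(d)
def plane(c,u,v,z):
    p,d=ray(c,u,v);return p+d*(z-p[2])/d[2]
def tri(*rs):
    A=[np.eye(3)-np.outer(d,d) for p,d in rs];x=np.linalg.solve(sum(A),sum(a@p for a,(p,d) in zip(A,rs)))
    return x,[np.linalg.norm(a@(x-p)) for a,(p,d) in zip(A,rs)]
def proj(c,P):
    W=c["world_from_camera"];q=c["mtx"]@(W[:3,:3].T@(np.asarray(P)-W[:3,3]));return q[:2]/q[2]
def snap(n):
    from bench import r;import cv2
    T=pose(r.observe());c=r.camera("wrist");np.savez(n+".npz",T=T,**c);cv2.imwrite(f"pics/{n}.png",c["image"][:,:,::-1]);return c["image"]
E
python3 - <<'E'
from h import *
t=load("top0");s=load("side0")
print("rim",tri(ray(t,336.3,200.3),ray(s,288,143)))
hd=[plane(t,*p,.05) for p in [(328.2,178.3),(356.7,190.8),(342.7,224.2),(313,212)]];print("head c",np.mean(hd,0));
for i in range(4): d=hd[i-3]-hd[i];print(np.linalg.norm(d),np.degrees(np.arctan2(d[1],d[0])))
a,b=plane(t,338.7,196.3,.062),plane(t,333.5,204.7,.062);print("holes",a,b,(a+b)/2,np.linalg.norm(a-b),np.degrees(np.arctan2(*(a-b)[1::-1])))
sc=[(157,73),(240,82),(217,228),(135,214)];sd=[plane(t,182+x/6,182+y/6,.02) for x,y in sc];print("stand",np.mean(sd,0))
for i in range(4): d=sd[i-3]-sd[i];print(np.linalg.norm(d),np.degrees(np.arctan2(d[1],d[0])))
# side stand top corners
ss=[(122,118),(293,165),(262,250),(83,222)];
print("side grip centre pixel -> z where nearest stand axis",[np.round(plane(s,267.8,235.2,z),4).tolist() for z in(.07,.075,.08)])
from bench import r
print(pose(r.observe()).round(3))
E
```

```text
rim (array([ 0.52708607, -0.22173286,  0.06654001]), [np.float64(5.3141172618943585e-05), np.float64(5.314117261888667e-05)])
head c [ 0.52663826 -0.22032122  0.05      ]
0.10100971974423811 -114.45824177524916
0.11980282000624984 156.04333770119882
0.10307417586280355 67.31514476746483
0.12299180977843728 -24.908407831762062
holes [ 0.54092482 -0.23047741  0.062     ] [ 0.51346029 -0.21300802  0.062     ] [ 0.52719255 -0.22174271  0.062     ] 0.0325496564879367 -32.459263875166165
stand [0.5125672  0.18112125 0.02      ]
0.046779991820436254 -96.31060502136114
0.0825724346438039 171.96322659683992
0.04627912876727929 80.3128651022596
0.07983199957227245 -7.678757276942456
side grip centre pixel -> z where nearest stand axis [[0.5129, 0.1784, 0.07], [0.5121, 0.183, 0.075], [0.5113, 0.1876, 0.08]]
[[ 0.906  0.424 -0.001  0.286]
 [ 0.424 -0.906  0.002 -0.611]
 [ 0.    -0.002 -1.     0.404]
 [ 0.     0.     0.     1.   ]]
```

```bash
m="python3 -m handwheel"
python3 -m handwheel '[[85,0.72,-0.83,0,0,0,0],[85,0.72,-0.83,0,0,0,0],[85,0.72,-0.83,0,0,0,0],[85,0.72,-0.83,0,0,0,0],[85,0.72,-0.83,0,0,0,0],[85,0.72,-0.83,0,0,0,0],[85,0.72,-0.83,0,0,0,0],[85,0.72,-0.83,0,0,0,0],[85,0.72,-0.83,0,0,0,0],[85,0.72,-0.83,0,0,0,0]]'
python3 -m handwheel '[[85,0.72,-0.83,0,0,0,0],[85,0.72,-0.83,0,0,0,0],[85,0.72,-0.83,0,0,0,0],[85,0.72,-0.83,0,0,0,0],[85,0.72,-0.83,0,0,0,0],[85,0.72,-0.83,0,0,0,0],[85,0.72,-0.83,0,0,0,0],[85,0.72,-0.83,0,0,0,0],[85,0.72,-0.83,0,0,0,0],[85,0.72,-0.83,0,0,0,0]]'
python3 -m handwheel '[[85,0.72,-0.83,0,0,0,0],[85,0.72,-0.83,0,0,0,0],[85,0.72,-0.83,0,0,0,0],[85,0.72,-0.83,0,0,0,0],[85,0.72,-0.83,0,0,0,0],[85,0.72,-0.83,0,0,0,0],[85,0.72,-0.83,0,0,0,0],[85,0.72,-0.83,0,0,0,0],[85,0.72,-0.83,0,0,0,0],[85,0.72,-0.83,0,0,0,0]]'
python3 -m handwheel '[[85,0,0,0,0,0,-1],[85,0,0,0,0,0,-1],[85,0,0,0,0,0,-1],[85,0,0,0,0,0,-1],[85,0,0,0,0,0,-1],[85,0,0,0,0,0,-1],[85,0,0,0,0,0,-1],[85,0,0,0,0,0,-1],[85,0,0,0,0,0,-1],[85,0,0,0,0,0,-1]]'
python3 -m handwheel '[[85,0,0,0,0,0,-1],[85,0,0,0,0,0,-1],[85,0,0,0,0,0,-1],[85,0,0,0,0,0,-1],[85,0,0,0,0,0,-1],[85,0,0,0,0,0,-1],[85,0,0,0,0,0,-1],[85,0,0,0,0,0,-1],[85,0,0,0,0,0,-1],[85,0,0,0,0,0,-1]]'
python3 -m handwheel '[[85,0,0,0,0,0,-1],[85,0,0,0,0,0,-1],[85,0,0,0,0,0,-1],[85,0,0,0,0,0,-1],[85,0,0,0,0,0,-0.5],[85,0,0,0,0,0,0],[85,0,0,0,0,0,0],[85,0,0,0,0,0,0],[85,0,0,0,0,0,0],[85,0,0,0,0,0,0]]'
python3 - <<'E'
from h import *;import cv2
im=snap("w1");cv2.imwrite("pics/w1b.png",cv2.resize(im[:,:,::-1],(800,600),interpolation=cv2.INTER_CUBIC))
print(load("w1")["T"].round(4))
E
```

```text
clock: 0.98
tcp_pos: [0.3612, -0.3457, 0.4044]
tool_rot: [-0.0, 0.976, 0.217, -0.0]
contact_force: [0.8, -0.1, -0.2]
opening: 0.995
gripper_force: 0.0
clock: 1.82
tcp_pos: [0.4362, -0.0815, 0.4045]
tool_rot: [-0.0, 0.976, 0.217, -0.0]
contact_force: [1.0, -0.0, 0.4]
opening: 0.994
gripper_force: 0.0
clock: 2.65
tcp_pos: [0.5113, 0.1828, 0.4043]
tool_rot: [0.0, 0.976, 0.217, -0.0]
contact_force: [-0.3, 0.1, 0.9]
opening: 0.992
gripper_force: 0.0
clock: 3.48
tcp_pos: [0.5111, 0.1813, 0.4043]
tool_rot: [-0.0, 0.735, 0.678, -0.0]
contact_force: [-0.1, -0.1, 1.1]
opening: 0.997
gripper_force: 0.0
clock: 4.32
tcp_pos: [0.5111, 0.1813, 0.4043]
tool_rot: [-0.0, 0.298, 0.955, -0.0]
contact_force: [-0.3, 0.0, 0.0]
opening: 0.998
gripper_force: 0.0
clock: 5.15
tcp_pos: [0.5113, 0.1814, 0.4046]
tool_rot: [-0.0, 0.069, 0.998, -0.0]
contact_force: [0.3, 0.3, 0.2]
opening: 0.992
gripper_force: 0.0
[[-9.904e-01  1.383e-01 -1.000e-04  5.113e-01]
 [ 1.383e-01  9.904e-01 -0.000e+00  1.814e-01]
 [ 1.000e-04 -0.000e+00 -1.000e+00  4.046e-01]
 [ 0.000e+00  0.000e+00  0.000e+00  1.000e+00]]
```

View pics/w1b.png

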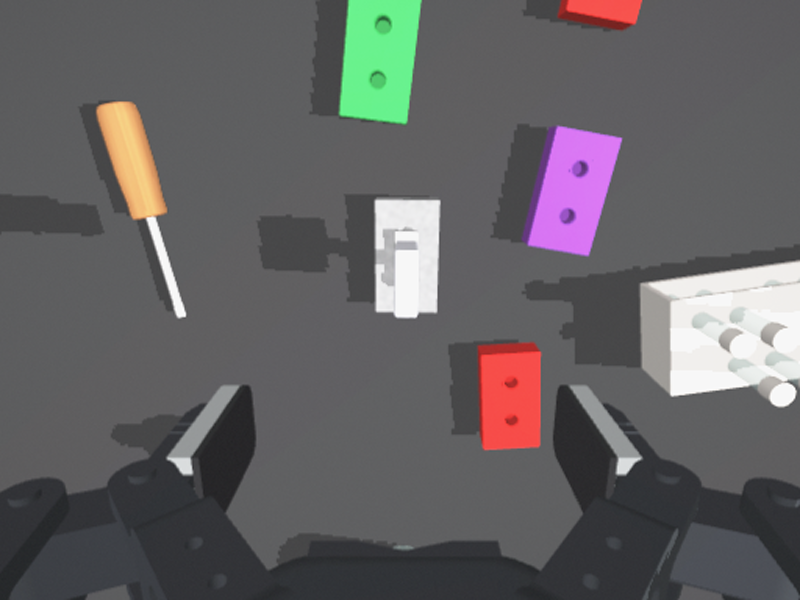

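The picture shows the stand's top corners at (375,199), (440,200), (437,313) and (375,312). The grip's bright top face spans about (395..418, 248..317), roughly in line with the tool.

```bash
python3 - <<'E'
from h import *
c=load("w1");t=load("top0");s=load("side0");k=.64
P=lambda x,y,z:plane(c,x*k,y*k,z)
st=[P(*p,.02) for p in [(375,199),(440,200),(437,313),(375,312)]];print("stand",np.mean(st,0),[np.linalg.norm(st[i]-st[i-1]).round(4) for i in range(4)])
for a,b in((0,3),(1,2)):d=st[b]-st[a];print(np.degrees(np.arctan2(d[1],d[0])))
g=[P(*p,.092) for p in [(395,248),(418,248),(418,317),(394,317)]];print("grip",np.mean(g,0),[np.linalg.norm(g[i]-g[i-1]).round(4) for i in range(4)])
for a,b in((0,3),(1,2)):d=g[b]-g[a];print(np.degrees(np.arctan2(d[1],d[0])))
# stand height: shared triangulation of top centre (wrist vs top vs side)
print(tri(ray(c,407*k,256*k),ray(t,213.2,206.8)))
sc=[236+np.mean([122,293,262,83])/6,220+np.mean([118,165,250,222])/6]
print(tri(ray(c,407*k,256*k),ray(s,*sc)))
# grip top centre side view
print("grip top",tri(ray(c,406.5*k,282.5*k),ray(s,236+197/6,220+50/6)))
E
```

```text
stand [0.5155475  0.18462084 0.02      ] [np.float64(0.0811), np.float64(0.0444), np.float64(0.0812), np.float64(0.0451)]
-8.892189005647033
-8.362686609416672
grip [0.5147831  0.18392708 0.092     ] [np.float64(0.0407), np.float64(0.0128), np.float64(0.0407), np.float64(0.0139)]
-9.074098372787615
-7.522523810387084
(array([0.51644744, 0.18388634, 0.00278508]), [np.float64(0.0015937493389049423), np.float64(0.0015937493389049633)])
(array([0.51276051, 0.1850859 , 0.01672856]), [np.float64(0.002171709136289056), np.float64(0.0021717091362888504)])
grip top (array([0.51071605, 0.18454487, 0.10226119]), [np.float64(0.0009616185921231547), np.float64(0.0009616185921230799)])
```

```bash

python3 -m handwheel '[[50,-0.13,0.12,0.5,0,0,0.07],[50,0,0,0.9,0,0,0],[50,0,0,0.9,0,0,0],[50,0,0,0.9,0,0,0],[50,0,0,0.9,0,0,0],[50,0,0,0.9,0,0,0],[50,0,0,0.9,0,0,0],[50,0,0,0.7,0,0,0],[50,0,0,0.3,0,0,0],[50,0,0,0,0,0,0]]'
python3 -m handwheel '[[5,0,0,0,0,0,0],[5,0,0,0,0,0,0],[5,0,0,0,0,0,0],[5,0,0,0,0,0,0],[5,0,0,0,0,0,0],[5,0,0,0,0,0,0],[5,0,0,0,0,0,0],[5,0,0,0,0,0,0],[5,0,0,0,0,0,0],[5,0,0,0,0,0,0]]' 50
python3 - <<'E'
from h import *
from bench import r
o=r.observe();print({k:np.round(v,3).tolist() for k,v in o.items() if k in("q","contact_force","torque","opening","tcp_pos")})
E
```

```text
clock: 6.03
tcp_pos: [0.5136, 0.1836, 0.2291]
tool_rot: [-0.003, 0.073, 0.997, -0.001]
contact_force: [-0.2, 0.6, 0.4]
opening: 0.587
gripper_force: 0.0
clock: 6.87
tcp_pos: [0.5157, 0.1841, 0.2336]
tool_rot: [0.001, 0.073, 0.997, 0.0]
contact_force: [-0.4, -1.0, 5.2]
opening: 0.154
gripper_force: 51.5
{'q': [0.297, 0.194, 2.033, 0.0, 0.913, -1.128], 'tcp_pos': [0.516, 0.184, 0.234], 'contact_force': [-0.355, -1.049, 5.219], 'torque': [0.0, 0.03, -0.015], 'opening': 0.154}
```

```bash

python3 -m handwheel '[[5,0,0,-0.2,0,0,0],[5,0,0,-0.4,0,0,0],[5,0,0,-0.6,0,0,0],[5,0,0,-0.8,0,0,0],[5,0,0,-0.8,0,0,0],[5,0,0,-0.8,0,0,0],[5,-0.14,-0.47,0,0,0,0],[5,-0.27,-0.94,0,0,0,0],[5,-0.27,-0.94,0,0,0,0],[5,-0.27,-0.94,0,0,0,0]]'
python3 -m handwheel '[[5,-0.27,-0.94,0,0,0,0],[5,-0.27,-0.94,0,0,0,0],[5,-0.27,-0.94,0,0,0,0],[5,-0.27,-0.94,0,0,0,0],[5,-0.27,-0.94,0,0,0,0],[5,-0.27,-0.94,0,0,0,0],[5,-0.27,-0.94,0,0,0,0],[5,-0.27,-0.94,0,0,0,0],[5,-0.27,-0.94,0,0,0,0],[5,-0.27,-0.94,0,0,0,0]]'
python3 -m handwheel '[[5,-0.27,-0.94,0,0,0,0],[5,-0.27,-0.94,0,0,0,0],[5,-0.27,-0.94,0,0,0,0],[5,-0.27,-0.94,0,0,0,0],[5,-0.27,-0.5,0,0,0,0],[5,0,0,0,0,0,1],[5,0,0,0,0,0,1],[5,0,0,0,0,0,1],[5,0,0,0,0,0,1],[5,0,0,0,0,0,0]]'
python3 -m handwheel '[[5,0,0,0,0,0,0],[5,0,0,0,0,0,0],[5,0,0,0,0,0,0],[5,0,0,0,0,0,0],[5,0,0,0,0,0,0],[5,0,0,0,0,0,0],[5,0,0,0,0,0,0],[5,0,0,0,0,0,0],[5,0,0,0,0,0,0],[5,0,0,0,0,0,0]]'
python3 - <<'E'
from h import *;import cv2
im=snap("w2");cv2.imwrite("pics/w2b.png",cv2.resize(im[:,:,::-1],(800,600),interpolation=cv2.INTER_CUBIC))
c=load("w2");print(c["T"].round(4))
for P in[(.527,-.2217,.062)]:print(proj(c,P)/.64)
M=c["T"]
for x in(-.016,.016):print("pin",proj(c,(M@[x,0,.2206,1])[:3])/.64)
E
```

```text
clock: 7.7
tcp_pos: [0.5259, 0.0977, 0.3214]
tool_rot: [-0.001, 0.072, 0.997, -0.0]
contact_force: [0.0, -0.6, -1.6]
opening: 0.155
gripper_force: 50.6
clock: 8.53
tcp_pos: [0.5583, -0.145, 0.3209]
tool_rot: [-0.001, 0.073, 0.997, 0.0]
contact_force: [-0.3, -0.5, -1.7]
opening: 0.157
gripper_force: 50.6
clock: 9.37
tcp_pos: [0.5767, -0.2535, 0.3212]
tool_rot: [-0.001, 0.28, 0.96, 0.0]
contact_force: [0.8, -0.6, -0.7]
opening: 0.155
gripper_force: 50.6
clock: 10.2
tcp_pos: [0.5772, -0.2535, 0.3222]
tool_rot: [0.0, 0.278, 0.96, 0.0]
contact_force: [0.3, 0.2, -0.9]
opening: 0.154
gripper_force: 50.6
[[-8.450e-01  5.348e-01  1.000e-04  5.772e-01]
 [ 5.348e-01  8.450e-01  0.000e+00 -2.535e-01]
 [-1.000e-04  1.000e-04 -1.000e+00  3.222e-01]
 [ 0.000e+00  0.000e+00  0.000e+00  1.000e+00]]
[400.0142937  177.16874409]
pin [400.00272598 373.82542783]
pin [399.79614106 298.16474624]
```

View pics/w2b.png

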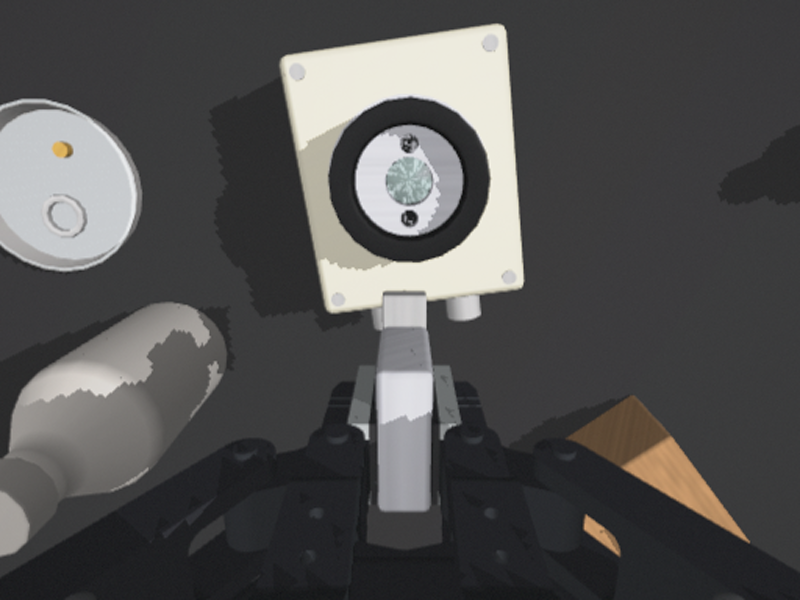

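The ring is at about (409,181), with its holes at about (409,144) and (409,218). The held spanner's crossbar shows at (404,310). I'll enlarge both.

```bash
python3 - <<'E'
import cv2,numpy as np
im=cv2.imread("pics/w2.png")
a=cv2.resize(im[55:175,205:315],None,fx=5,fy=5,interpolation=cv2.INTER_CUBIC)  # 110x120->550x600
b=cv2.resize(im[180:240,236:281],None,fx=5,fy=5,interpolation=cv2.INTER_CUBIC) #225x300
for A,u,v in((a,205,55),(b,236,180)):
    for k in range(0,A.shape[1]//5,10): cv2.putText(A,str(u+k),(k*5,8),0,.3,(0,0,255),1)
    for k in range(0,A.shape[0]//5,10): cv2.putText(A,str(v+k),(0,k*5+8),0,.3,(0,180,0),1)
m=np.zeros((600,780,3),np.uint8);m[:,:550]=a;m[:300,555:780]=b;cv2.imwrite("pics/m2.png",m)
E
```

```text
(no output)
```

View pics/m2.png

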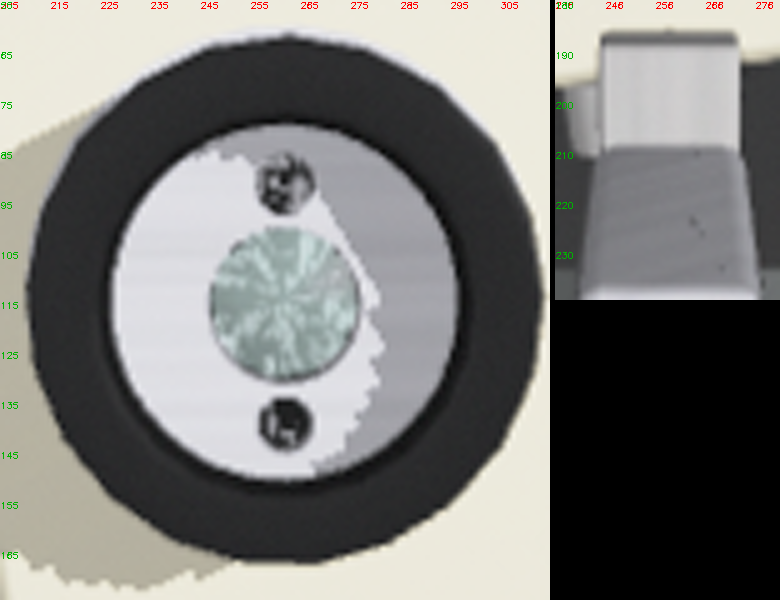

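The holes are at (261.8,91.2) and (261.6,139.4). The crossbar's end edges are at u 245.0 and 272.8, and its end strip spans v 186.2 to 188.6.

```bash
python3 - <<'E'
from h import *
c=load("w2");M=c["T"]
for p in[(.02,.008,.2056),(.02,-.008,.2056),(.02,.008,.2136),(.02,-.008,.2136),(.02,0,.2056),(.02,.007,.1756),(.02,-.007,.1756),(.02,.007,.1416),(.02,-.007,.1416)]:print(p,proj(c,(M@[*p,1])[:3]).round(1))
a,b=plane(c,261.8,91.2,.062),plane(c,261.6,139.4,.062);m=(a+b)/2
print(a,b,m,np.linalg.norm(a-b),np.degrees(np.arctan2(*(a-b)[1::-1])))
print("tool yaw",np.degrees(np.arctan2(M[1,0],M[0,0])))
mm=plane(c,261.6,115.2,.062);print("lens",mm)
print("tool delta",M[:3,:3].T@(m-M[:3,3]))
t=load("top0");print("height",tri(ray(c,261.8,91.2),ray(t,338.7,196.3)),tri(ray(c,261.6,139.4),ray(t,333.5,204.7)))
E
```

```text
(0.02, 0.008, 0.2056) [270.  191.6]
(0.02, -0.008, 0.2056) [241.4 191.6]
(0.02, 0.008, 0.2136) [269.5 187.7]
(0.02, -0.008, 0.2136) [242.  187.7]
(0.02, 0, 0.2056) [255.7 191.6]
(0.02, 0.007, 0.1756) [270.2 209.9]
(0.02, -0.007, 0.1756) [240.4 209.9]
(0.02, 0.007, 0.1416) [273.4 241. ]
(0.02, -0.007, 0.1416) [235.8 241.1]
[ 0.51683333 -0.21062378  0.062     ] [ 0.5440481  -0.22791648  0.062     ] [ 0.53044071 -0.21927013  0.062     ] 0.03224409570028799 147.5674707307085
tool yaw 147.6710511513393
lens [ 0.5300696  -0.21911579  0.062     ]
tool delta [0.05784755 0.00386956 0.26022505]
height (array([ 0.51787566, -0.21115576,  0.19836978]), [np.float64(0.0017201961494461213), np.float64(0.0017201961494462412)]) (array([ 0.56575592, -0.24899022, -0.22068841]), [np.float64(0.012512413543334462), np.float64(0.012512413543334282)])
```

```bash

python3 -m handwheel '[[5,0.3,0.08,0,0,0,0],[5,0.6,0,0,0,0,0],[5,0.6,0,0,0,0,0],[5,0.46,0,0,0,0,0],[5,0.3,0,0,0,0,0],[5,0,0,0.3,0,0,0],[5,0,0,0.3,0,0,0],[5,0,0,0.26,0,0,0],[5,0,0,0,0,0,0],[5,0,0,0,0,0,0]]'
python3 - <<'E'
from h import *;import cv2
im=snap("w3")[:,:,::-1];c=load("w3");M=c["T"];print(M.round(4))
pr=lambda p:proj(c,(M@[*p,1])[:3])
print("bar",pr((.02,.008,.2056)),pr((.02,-.008,.2056)))
A=im[120:270,165:355];A=cv2.resize(A,None,fx=4,fy=4,interpolation=cv2.INTER_CUBIC)
for k in range(0,190,10): cv2.putText(A,str(165+k),(k*4,8),0,.3,(0,0,255),1)
for k in range(0,150,10): cv2.putText(A,str(120+k),(0,k*4+8),0,.3,(0,180,0),1)
cv2.imwrite("pics/m3.png",A)
E
```

```text
clock: 11.08
tcp_pos: [0.5305, -0.2217, 0.2995]
tool_rot: [-0.001, 0.279, 0.96, 0.0]
contact_force: [-0.5, -0.3, -0.3]
opening: 0.156
gripper_force: 50.6
[[-8.448e-01  5.350e-01 -1.800e-03  5.305e-01]
 [ 5.350e-01  8.448e-01  8.000e-04 -2.217e-01]
 [ 2.000e-03 -2.000e-04 -1.000e+00  2.995e-01]
 [ 0.000e+00  0.000e+00  0.000e+00  1.000e+00]]
bar [270.01736204 191.60148873] [241.3670772  191.62540719]
```

View pics/m3.png

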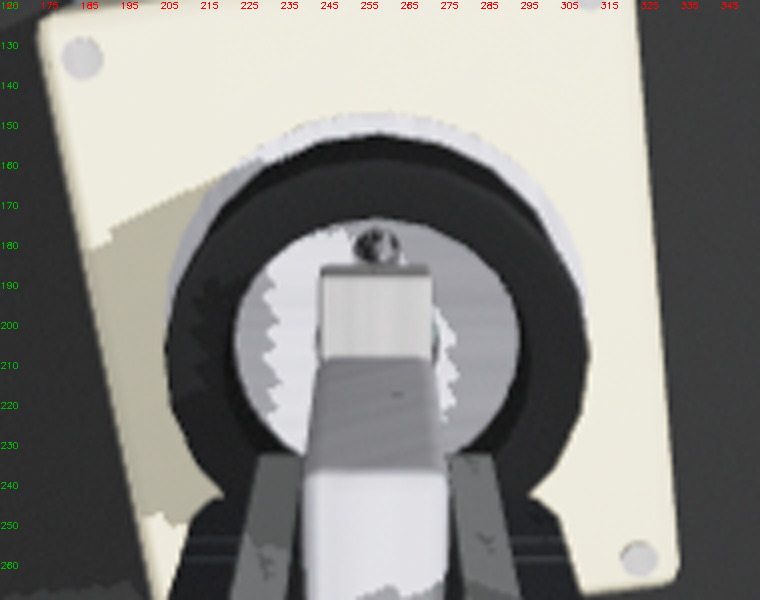

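The near hole is at (258.9,181.1). The bar's top end edge is at v 188.9, u centre 258.5, so it is well centred sideways. Next I'll work out the offset along x.

```bash
python3 - <<'E'
from h import *
c=load("w3");M=c["T"];Mi=np.linalg.inv(M);c["world_from_camera"]=c["hand_eye"]
for n,u,v,z in(("bartop",258.5,188.9,.2056),("barlow",258.5,186.1,.2136),("griptop",258.5,237.6,.1416),("hole",258.9,181.1,.2375),("collarL",206.1,206,.2255),("collarR",311.6,206,.2255)):
    print(n,(plane(c,u,v,z)*1e3).round(2))
E
```

```text
bartop [ 21.58   1.57 205.6 ]
barlow [ 20.94   1.58 213.6 ]
griptop [ 21.4    1.45 141.6 ]
hole [ 17.61   1.89 237.5 ]
collarL [  4.6 -31.4 225.5]
collarR [  4.54  35.06 225.5 ]
```

```bash

python3 -m handwheel '[[5,0.01,0.01,0.15,0,0,0],[5,0,0,0.15,0,0,0],[5,0,0,0.15,0,0,0],[5,0,0,0.1,0,0,0],[5,0,0,0.05,0,0,0],[5,0,0,0.04,0,0,0],[5,0,0,0.04,0,0,0],[5,0,0,0.04,0,0,0],[5,0,0,0.04,0,0,0],[5,0,0,0,0,0,0]]'
python3 -c "
from bench import r;o=r.observe();print(o['contact_force'],o['torque'],o['tcp_pos'])"
```

```text
clock: 11.97
tcp_pos: [0.5304, -0.2212, 0.2816]
tool_rot: [-0.0, 0.278, 0.96, 0.0]
contact_force: [-0.2, 0.1, -1.5]
opening: 0.159
gripper_force: 50.6
[-0.18585222  0.1284931  -1.48284705] [-0.07020169 -0.00844938 -0.01602923] [ 0.53039815 -0.22121922  0.2815778 ]
```

```bash

python3 -m handwheel '[[5,0,0,0.03,0,0,0],[5,0,0,0.03,0,0,0],[5,0,0,0.03,0,0,0],[5,0,0,0.03,0,0,0],[5,0,0,0,0,0,0],[5,0,0,0,0,0,0],[5,0,0,0,0,0,0],[5,0,0,0,0,0,0],[5,0,0,0,0,0,0],[5,0,0,0,0,0,0]]'
python3 -c "
from bench import r;o=r.observe();print(o['contact_force'],o['torque'],o['tcp_pos'])"
```

```text
clock: 12.8
tcp_pos: [0.5305, -0.2212, 0.2787]
tool_rot: [0.0, 0.278, 0.96, 0.0]
contact_force: [0.4, -0.6, -1.0]
opening: 0.153
gripper_force: 50.6
[ 0.38015299 -0.62118809 -1.03978386] [ 0.04671    -0.02946742  0.02095292] [ 0.53049292 -0.2212298   0.27872297]
```

Nominal tip height is 58 mm with no contact, so the pins are entering. I'll go on to the seat.

```bash

python3 -m handwheel '[[5,0,0,0.03,0,0,0],[5,0,0,0.03,0,0,0],[5,0,0,0.03,0,0,0],[5,0,0,0.02,0,0,0],[5,0,0,0,0,0,0],[5,0,0,0,0,0,0],[5,0,0,0,0,0,0],[5,0,0,0,0,0,0],[5,0,0,0,0,0,0],[5,0,0,0,0,0,0]]'
python3 -c "
from bench import r;o=r.observe();print(o['contact_force'],o['torque'],o['tcp_pos'])"
```

```text
clock: 13.63
tcp_pos: [0.5305, -0.2212, 0.276]
tool_rot: [0.0, 0.278, 0.96, -0.0]
contact_force: [-0.1, -0.7, -1.0]
opening: 0.158
gripper_force: 50.6
[-0.06578017 -0.71270068 -0.98250648] [ 0.0246535  -0.01315003 -0.04414842] [ 0.53048277 -0.22121153  0.27597536]
```

```bash

python3 -m handwheel '[[5,0,0,0.02,0,0,0],[5,0,0,0.02,0,0,0],[5,0,0,0,0,0,0],[5,0,0,0,0,0,0],[5,0,0,0,0,0,0],[5,0,0,0,0,0,0],[5,0,0,0,0,0,0],[5,0,0,0,0,0,0],[5,0,0,0,0,0,0],[5,0,0,0,0,0,0]]'
python3 -c "
from bench import r;o=r.observe();print(o['contact_force'],o['torque'],o['tcp_pos'])"
```

```text
clock: 14.47
tcp_pos: [0.5306, -0.2213, 0.2755]
tool_rot: [0.0, 0.278, 0.96, -0.0]
contact_force: [-2.9, -0.2, 5.4]
opening: 0.157
gripper_force: 51.5
[-2.8823871  -0.1552659   5.38078926] [ 0.15672481  0.38773002 -0.03152189] [ 0.53056655 -0.22129961  0.27551078]
```

```bash

python3 -m handwheel '[[5,0,0,-0.02,0,0,0.3],[5,0,0,0,0,0,0.4],[5,0,0,0,0,0,0.5],[5,0,0,0,0,0,0.5],[5,0,0,0,0,0,0.5],[5,0,0,0,0,0,0.5],[5,0,0,0,0,0,0.5],[5,0,0,0,0,0,0.5],[5,0,0,0,0,0,0.4],[5,0,0,0,0,0,0]]'
python3 -c "
from bench import r;o=r.observe();print(o['contact_force'],o['torque'],o['tcp_pos'],o['q'][5])"
```

```text
clock: 15.3
tcp_pos: [0.5304, -0.2216, 0.2755]
tool_rot: [0.0, 0.477, 0.879, -0.0]
contact_force: [-1.5, -1.1, 3.3]
opening: 0.156
gripper_force: 51.3
[-1.5255034  -1.06927677  3.34096813] [-0.32327925  0.41052179  0.05248098] [ 0.53040551 -0.22155197  0.27553373] -1.0146880973495034
```

```bash

python3 -m handwheel '[[5,0,0,0,0,0,0.25],[5,0,0,0,0,0,0.25],[5,0,0,0,0,0,0.25],[5,0,0,0,0,0,0.25],[5,0,0,0,0,0,0.25],[5,0,0,0,0,0,0.25],[5,0,0,0,0,0,0.25],[5,0,0,0,0,0,0.25],[5,0,0,0,0,0,0],[5,0,0,0,0,0,0]]'
python3 -c "
from bench import r;o=r.observe();print(o['contact_force'],o['torque'],o['tcp_pos'],o['q'][5])"
python3 -m handwheel '[[5,0,0,0,0,0,0.1],[5,0,0,0,0,0,0.1],[5,0,0,0,0,0,0.1],[5,0,0,0,0,0,0.1],[5,0,0,0,0,0,0.1],[5,0,0,0,0,0,0.1],[5,0,0,0,0,0,0],[5,0,0,0,0,0,0],[5,0,0,0,0,0,0],[5,0,0,0,0,0,0]]'
python3 -c "
from bench import r;o=r.observe();print(o['contact_force'],o['torque'],o['tcp_pos'],o['q'][5])"
```

```text
clock: 16.13
tcp_pos: [0.5303, -0.2216, 0.2755]
tool_rot: [0.0, 0.565, 0.825, -0.0]
contact_force: [-2.5, -2.9, 3.3]
opening: 0.158
gripper_force: 51.3
[-2.47160933 -2.9347744   3.29883956] [-0.52982448  0.58063146  0.06817609] [ 0.53031618 -0.22162293  0.27553226] -0.8076044927838829
clock: 16.97
tcp_pos: [0.5303, -0.2216, 0.2755]
tool_rot: [0.0, 0.592, 0.806, -0.0]
contact_force: [-3.8, -3.3, 3.9]
opening: 0.154
gripper_force: 51.4
[-3.81363912 -3.28557101  3.92882244] [-0.86574044  0.79778706  0.0848246 ] [ 0.53031143 -0.22155227  0.27549852] -0.7429707218283339
```

```bash

python3 -m handwheel '[[5,-0.01,-0.02,0,0,0,0],[5,0,0,0,0,0,0.1],[5,0,0,0,0,0,0.1],[5,0,0,0,0,0,0.1],[5,0,0,0,0,0,0.1],[5,0,0,0,0,0,0.1],[5,0,0,0,0,0,0.1],[5,0,0,0,0,0,0],[5,0,0,0,0,0,0],[5,0,0,0,0,0,0]]'
python3 -c "
from bench import r;o=r.observe();print(o['contact_force'],o['torque'],o['tcp_pos'],o['q'][5])"
```

```text
clock: 17.8
tcp_pos: [0.5301, -0.2217, 0.2755]
tool_rot: [0.0, 0.617, 0.787, -0.0]
contact_force: [-3.5, -3.9, 4.3]
opening: 0.154
gripper_force: 51.4
[-3.46840642 -3.87885914  4.33898432] [-0.87564914  0.60665737  0.06321901] [ 0.53009248 -0.22169464  0.27551589] -0.6813269468144065
```

```bash

python3 -m handwheel '[[5,-0.01,-0.03,0,0,0,0],[5,0,0,0,0,0,0.1],[5,0,0,0,0,0,0.1],[5,0,0,0,0,0,0.1],[5,0,0,0,0,0,0.1],[5,0,0,0,0,0,0.1],[5,0,0,0,0,0,0.1],[5,0,0,0,0,0,0],[5,0,0,0,0,0,0],[5,0,0,0,0,0,0]]'
python3 -c "
from bench import r;o=r.observe();print(o['contact_force'],o['torque'],o['tcp_pos'],o['q'][5])"
python3 -m handwheel '[[5,-0.01,-0.03,0,0,0,0],[5,0,0,0,0,0,0.1],[5,0,0,0,0,0,0.1],[5,0,0,0,0,0,0.1],[5,0,0,0,0,0,0.1],[5,0,0,0,0,0,0],[5,0,0,0,0,0,0],[5,0,0,0,0,0,0],[5,0,0,0,0,0,0],[5,0,0,0,0,0,0]]'
python3 -c "
from bench import r;o=r.observe();print(o['contact_force'],o['torque'],o['tcp_pos'],o['q'][5])"
```

```text
clock: 18.63
tcp_pos: [0.5296, -0.2219, 0.2755]
tool_rot: [0.0, 0.641, 0.767, 0.0]
contact_force: [1.3, -1.3, 2.4]
opening: 0.151
gripper_force: 51.2
[ 1.30241279 -1.30725228  2.37673981] [-0.25558403 -0.34120833  0.06270567] [ 0.52962624 -0.22194707  0.27553205] -0.6196732431657053
clock: 19.47
tcp_pos: [0.5292, -0.2222, 0.2756]
tool_rot: [0.0, 0.657, 0.754, 0.001]
contact_force: [5.1, 1.2, 1.7]
opening: 0.155
gripper_force: 50.9
[5.08000194 1.17626069 1.72720028] [ 0.23537133 -1.11585273  0.09009958] [ 0.52916728 -0.22218477  0.27558875] -0.5782844861811721
```

```bash

python3 -m handwheel '[[5,0,0.02,0,0,0,0],[5,0,0,0,0,0,0.1],[5,0,0,0,0,0,0.1],[5,0,0,0,0,0,0.1],[5,0,0,0,0,0,0.1],[5,0,0,0,0,0,0],[5,0,0,0,0,0,0],[5,0,0,0,0,0,0],[5,0,0,0,0,0,0],[5,0,0,0,0,0,0]]'
python3 -c "
from bench import r;o=r.observe();print(o['contact_force'],o['torque'],o['tcp_pos'],o['q'][5])"
python3 -m handwheel '[[5,0,0,0,0,0,0.1],[5,0,0,0,0,0,0.1],[5,0,0,0,0,0,0.1],[5,0,0,0,0,0,0.1],[5,0,0,0,0,0,0],[5,0,0,0,0,0,0],[5,0,0,0,0,0,0],[5,0,0,0,0,0,0],[5,0,0,0,0,0,0],[5,0,0,0,0,0,0]]'
python3 -c "
from bench import r;o=r.observe();print(o['contact_force'],o['torque'],o['tcp_pos'],o['q'][5])"
```

```text
clock: 20.3
tcp_pos: [0.5293, -0.2222, 0.2756]
tool_rot: [0.0, 0.673, 0.74, 0.0]
contact_force: [4.3, 2.2, 1.8]
opening: 0.154
gripper_force: 51.1
[4.27781523 2.21616971 1.79058339] [ 0.34916124 -1.01228326  0.11086645] [ 0.52933645 -0.22222351  0.27555632] -0.5358074138955097
clock: 21.13
tcp_pos: [0.5293, -0.2222, 0.2756]
tool_rot: [0.0, 0.688, 0.725, 0.0]
contact_force: [4.4, 1.8, 1.9]
opening: 0.157
gripper_force: 51.0
[4.44933506 1.80974699 1.93783005] [ 0.35451493 -0.97751571  0.0585403 ] [ 0.5293233  -0.22224653  0.27556098] -0.49403632460999986
```

```bash

python3 -m handwheel '[[5,0,0.01,0,0,0,0],[5,0,0,0,0,0,0.1],[5,0,0,0,0,0,0.1],[5,0,0,0,0,0,0.1],[5,0,0,0,0,0,0.1],[5,0,0,0,0,0,0],[5,0,0,0,0,0,0],[5,0,0,0,0,0,0],[5,0,0,0,0,0,0],[5,0,0,0,0,0,0]]'
python3 -c "
from bench import r;o=r.observe();print(o['contact_force'],o['torque'],o['tcp_pos'],o['q'][5],o['joint_torque'][5])"
python3 -m handwheel '[[5,0,0,0,0,0,0.1],[5,0,0,0,0,0,0.1],[5,0,0,0,0,0,0.1],[5,0,0,0,0,0,0],[5,0,0,0,0,0,0],[5,0,0,0,0,0,0],[5,0,0,0,0,0,0],[5,0,0,0,0,0,0],[5,0,0,0,0,0,0],[5,0,0,0,0,0,0]]'
python3 -c "
from bench import r;o=r.observe();print(o['contact_force'],o['torque'],o['tcp_pos'],o['q'][5],o['joint_torque'][5])"
```

```text
clock: 21.97
tcp_pos: [0.5294, -0.2223, 0.2755]
tool_rot: [-0.0, 0.703, 0.711, 0.0]
contact_force: [3.8, 3.4, 4.4]
opening: 0.154
gripper_force: 51.5
[3.79532655 3.38300688 4.43600656] [ 0.58510084 -0.75157181  0.13214505] [ 0.5294237  -0.22227897  0.27553791] -0.45251389427768274 0.11890648864209652
clock: 22.8
tcp_pos: [0.5295, -0.2223, 0.2755]
tool_rot: [0.0, 0.714, 0.7, -0.0]
contact_force: [3.4, 2.9, 5.0]
opening: 0.158
gripper_force: 51.7
[3.41161044 2.87812828 5.04040957] [ 0.69142166 -0.75685638  0.49666593] [ 0.52946101 -0.22228167  0.27552695] -0.4211499695111866 0.48413001000881195
```

The torque jumped to 0.5 N m at a total turn of 58.8°, so this is the hard stop. I'll unload the pins and lift out.

```bash

python3 -m handwheel '[[5,0,0,0,0,0,-0.2],[5,0,0,0,0,0,-0.2],[5,0,0,0,0,0,0],[5,0,0,0,0,0,0],[5,0,0,0,0,0,0],[5,0,0,0,0,0,0],[5,0,0,0,0,0,0],[5,0,0,0,0,0,0],[5,0,0,0,0,0,0],[5,0,0,0,0,0,0]]'
python3 -c "
from bench import r;o=r.observe();print(o['contact_force'],o['torque'],o['tcp_pos'],o['q'][5],o['joint_torque'][5])"
```

```text
clock: 23.63
tcp_pos: [0.5294, -0.2224, 0.2755]
tool_rot: [-0.0, 0.7, 0.715, -0.0]
contact_force: [3.5, 3.1, 5.4]
opening: 0.153
gripper_force: 51.6
[3.53801117 3.07329453 5.42584749] [ 0.62341107 -0.65856264  0.03435672] [ 0.52939471 -0.22238574  0.27552511] -0.4621871281059792 0.060479454696178436
```

```bash

python3 -m handwheel '[[5,0,0,-0.08,0,0,0],[5,0,0,-0.08,0,0,0],[5,0,0,-0.08,0,0,0],[5,0,0,-0.08,0,0,0],[5,0,0,-0.1,0,0,0],[5,0,0,-0.2,0,0,0],[5,0,0,-0.4,0,0,0],[5,0,0,-0.5,0,0,0],[5,0,0,-0.4,0,0,0],[5,0,0,0,0,0,0]]'
python3 - <<'E'
from h import *;import cv2
from bench import r
im=snap("w4")[:,:,::-1];c=load("w4");M=c["T"];print(M.round(4),r.observe()["contact_force"])
A=cv2.resize(im[100:250,165:355],None,fx=4,fy=4,interpolation=cv2.INTER_CUBIC)
for k in range(0,190,10): cv2.putText(A,str(165+k),(k*4,8),0,.3,(0,0,255),1)
for k in range(0,150,10): cv2.putText(A,str(100+k),(0,k*4+8),0,.3,(0,180,0),1)
cv2.imwrite("pics/m4.png",A)
E
```

```text
clock: 24.47
tcp_pos: [0.5305, -0.223, 0.3272]
tool_rot: [0.003, 0.699, 0.715, 0.001]
contact_force: [0.0, -1.6, -0.7]
opening: 0.156
gripper_force: 50.7
[[-0.0219  0.9997  0.0049  0.5305]
 [ 0.9998  0.0219 -0.0026 -0.223 ]
 [-0.0027  0.0048 -1.      0.3272]
 [ 0.      0.      0.      1.    ]] [ 1.01524048 -0.23600675 -1.00206579]
```

View pics/m4.png

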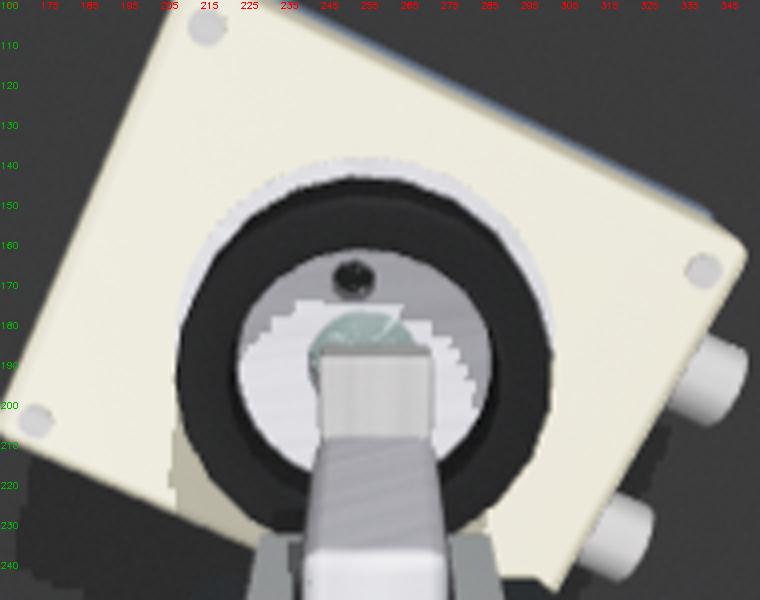

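The near hole is at about (253,169), left of the bore centre at u 256. The ring has therefore turned about 49°, and the pins lifted out cleanly. Now I'll go back to the stand.

```bash

python3 -m handwheel '[[5,0.3,-0.02,0,0,0,0],[5,0.6,-0.02,0,0,0,0],[5,0.9,-0.02,0,0,0,0],[5,1,-0.02,0,0,0,0],[5,1,-0.02,0,0,0,0],[5,1,-0.02,0,0,0,0],[5,1,-0.02,0,0,0,0],[5,1,-0.02,0,0,0,0],[5,1,-0.02,0,0,0,0],[5,1,-0.02,0,0,0,0]]'
python3 -m handwheel '[[5,1,-0.02,0,0,0,0],[5,1,0,0,0,0,0],[5,1,0,0,0,0,0],[5,1,0,0,0,0,0],[5,1,0,0,0,0,0],[5,1,0,0,0,0,0],[5,0.9,0,0,0,0,0],[5,0.6,0,0,0,0,0],[5,0.3,0,0,0,0,-0.2],[5,0,0,0,0,0,-0.8]]'
python3 -m handwheel '[[5,0,0,0,0,0,-1],[5,0,0,0,0,0,-1],[5,0,0,0,0,0,-1],[5,0,0,0,0,0,-1],[5,0,0,0,0,0,-1],[5,0,0,0,0,0,-1],[5,0,0,0,0,0,-1],[5,0,0,0,0,0,-1],[5,0,0,0,0,0,-1],[5,0,0,0,0,0,-1]]'
python3 -m handwheel '[[5,0,0,0,0,0,-1],[5,0,0,0,0,0,-1],[5,0,0,0,0,0,-0.4],[5,0,0,0.4,0,0,0],[5,0,0,0.6,0,0,0],[5,0,0,0.6,0,0,0],[5,0,0,0.4,0,0,0],[5,0,0,0,0,0,0],[5,0,0,0,0,0,0],[5,0,0,0,0,0,0]]'
python3 - <<'E'
from h import *;import cv2
from bench import r
im=snap("w5")[:,:,::-1];c=load("w5");M=c["T"];print(M.round(4),r.observe()["contact_force"])
A=cv2.resize(im[120:270,165:355],None,fx=4,fy=4,interpolation=cv2.INTER_CUBIC)
for k in range(0,190,10): cv2.putText(A,str(165+k),(k*4,8),0,.3,(0,0,255),1)
for k in range(0,150,10): cv2.putText(A,str(120+k),(0,k*4+8),0,.3,(0,180,0),1)
cv2.imwrite("pics/m5.png",A)
E
```

```text
clock: 25.35
tcp_pos: [0.5183, -0.0001, 0.3226]
tool_rot: [-0.001, 0.699, 0.715, -0.0]
contact_force: [0.3, 0.4, -1.6]
opening: 0.159
gripper_force: 50.7
clock: 26.18
tcp_pos: [0.5136, 0.1945, 0.3227]
tool_rot: [-0.001, 0.659, 0.752, -0.0]
contact_force: [0.6, -0.2, -1.4]
opening: 0.154
gripper_force: 50.7
clock: 27.02
tcp_pos: [0.5139, 0.1924, 0.3227]
tool_rot: [-0.001, 0.194, 0.981, -0.0]
contact_force: [0.1, -0.5, -1.3]
opening: 0.156
gripper_force: 50.6
clock: 27.85
tcp_pos: [0.515, 0.1925, 0.2737]
tool_rot: [0.0, 0.073, 0.997, 0.0]
contact_force: [-0.4, -0.7, -1.1]
opening: 0.156
gripper_force: 50.6
[[-9.894e-01  1.452e-01  4.000e-04  5.150e-01]
 [ 1.452e-01  9.894e-01  1.000e-04  1.925e-01]
 [-3.000e-04  2.000e-04 -1.000e+00  2.737e-01]
 [ 0.000e+00  0.000e+00  0.000e+00  1.000e+00]] [-0.29834685 -0.30642269 -1.03486802]
```

View pics/m5.png

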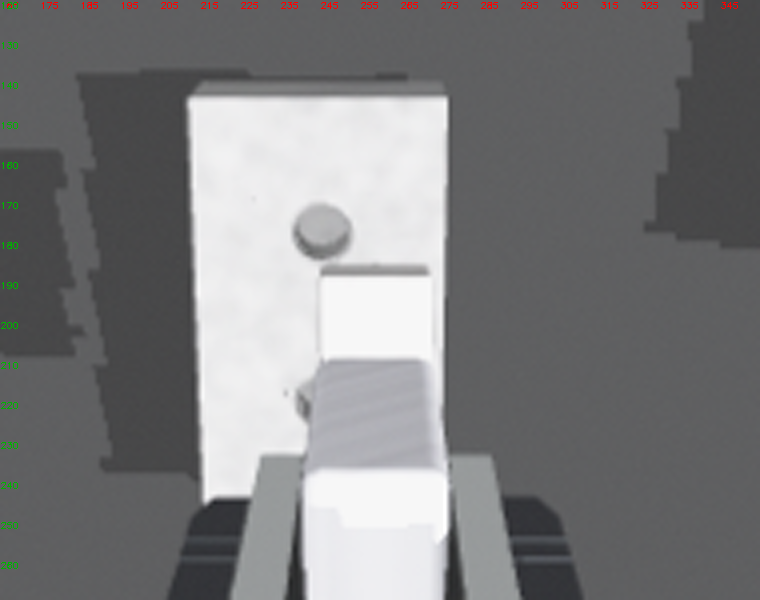

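The stand's far hole rim is at (245.1,177.4). The bar edge is at v 188.4, u 258.6.

```bash
python3 - <<'E'
from h import *
c=load("w5");c["world_from_camera"]=c["hand_eye"]
for n,u,v,z in(("bartop",258.6,188.4,.2056),("barlow",258.6,186.0,.2136),("hole",245.1,177.4,.2537),("edgeL",212.1,177.4,.2537),("edgeR",276.2,177.4,.2537),("end",245,143.9,.2537),("pin2?",239.5,220,.2537),("edgeLtop",212.1,145,.2537),("edgeLbot",215.6,243,.2537)):
    print(n,(plane(c,u,v,z)*1e3).round(2))
E
```

```text
bartop [ 21.24   1.55 205.6 ]
barlow [ 20.38   1.57 213.6 ]
hole [ 15.36  -7.83 253.7 ]
edgeL [ 15.38 -31.   253.7 ]
edgeR [ 15.34  14.02 253.7 ]
end [ 38.91  -7.62 253.7 ]
pin2? [-16.71 -12.3  253.7 ]
edgeLtop [ 38.17 -30.08 253.7 ]
edgeLbot [-35.08 -30.44 253.7 ]
```

```bash

python3 -m handwheel '[[5,-0.04,-0.2,0,0,0,0],[5,-0.04,-0.19,0,0,0,0],[5,0,0,0.2,0,0,0],[5,0,0,0.3,0,0,0],[5,0,0,0.3,0,0,0],[5,0,0,0.2,0,0,0],[5,0,0,0.1,0,0,0],[5,0,0,0.1,0,0,0],[5,0,0,0.08,0,0,0],[5,0,0,0,0,0,0]]'
python3 -m handwheel '[[5,0,0,0.05,0,0,0],[5,0,0,0.05,0,0,0],[5,0,0,0.04,0,0,0],[5,0,0,0,0,0,0],[5,0,0,0,0,0,0],[5,0,0,0,0,0,0],[5,0,0,0,0,0,0],[5,0,0,0,0,0,0],[5,0,0,0,0,0,0],[5,0,0,0,0,0,0]]'
```

```text
clock: 28.73
tcp_pos: [0.5152, 0.1825, 0.2409]
tool_rot: [-0.0, 0.073, 0.997, -0.0]
contact_force: [-0.0, -0.9, -1.5]
opening: 0.157
gripper_force: 50.6
clock: 29.57
tcp_pos: [0.5154, 0.1825, 0.238]
tool_rot: [0.0, 0.073, 0.997, 0.0]
contact_force: [0.1, -0.1, -1.5]
opening: 0.155
gripper_force: 50.6
```

Tips are at about 17 mm with no contact, so they are inside the holes. I'll go down to the seat.

```bash

python3 -m handwheel '[[5,0,0,0.05,0,0,0],[5,0,0,0.05,0,0,0],[5,0,0,0.04,0,0,0],[5,0,0,0.02,0,0,0],[5,0,0,0,0,0,0],[5,0,0,0,0,0,0],[5,0,0,0,0,0,0],[5,0,0,0,0,0,0],[5,0,0,0,0,0,0],[5,0,0,0,0,0,0]]'
```

```text
clock: 30.4
tcp_pos: [0.5154, 0.1825, 0.234]
tool_rot: [0.0, 0.073, 0.997, -0.0]
contact_force: [-0.2, -0.5, -1.4]
opening: 0.157
gripper_force: 50.8
```

```bash

python3 -m handwheel '[[5,0,0,0.02,0,0,0],[5,0,0,0,0,0,0],[5,0,0,0,0,0,0],[8,0,0,0,0,0,0],[12,0,0,0,0,0,0],[18,0,0,0,0,0,0],[25,0,0,0,0,0,0],[35,0,0,0,0,0,0],[45,0,0,0,0,0,0],[50,0,0,0,0,0,0]]'
python3 -m handwheel '[[50,0,0,-0.3,0,0,0],[50,0,0,-0.6,0,0,0],[50,0,0,-0.8,0,0,0],[50,0,0,-0.9,0,0,0],[50,0,0,-0.9,0,0,0],[50,0,0,-0.9,0,0,0],[50,0,0,-0.6,0,0,0],[50,0,0,-0.2,0,0,0],[50,0,0,0,0,0,0],[50,0,0,0,0,0,0]]'
python3 - <<'E'
from h import *;import cv2
im=snap("w6")[:,:,::-1];c=load("w6");print(c["T"].round(4))
s=__import__("bench").r.camera("side")["image"][:,:,::-1]
A=cv2.resize(im[96:288,150:360],(400,366),interpolation=cv2.INTER_CUBIC);B=cv2.resize(s[215:276,234:300],(396,366),interpolation=cv2.INTER_CUBIC)
cv2.imwrite("pics/m6.png",np.hstack([A,B]))
E
```

```text
clock: 31.23
tcp_pos: [0.5154, 0.1825, 0.2335]
tool_rot: [0.0, 0.073, 0.997, 0.0]
contact_force: [0.1, -0.6, 0.5]
opening: 0.583
gripper_force: 0.0
clock: 32.07
tcp_pos: [0.5151, 0.1824, 0.3632]
tool_rot: [-0.0, 0.073, 0.997, -0.0]
contact_force: [-0.6, -1.0, -0.8]
opening: 0.587
gripper_force: 0.0
[[-9.894e-01  1.450e-01 -2.000e-04  5.151e-01]
 [ 1.450e-01  9.894e-01 -0.000e+00  1.824e-01]
 [ 2.000e-04 -1.000e-04 -1.000e+00  3.632e-01]
 [ 0.000e+00  0.000e+00  0.000e+00  1.000e+00]]
```

View pics/m6.png

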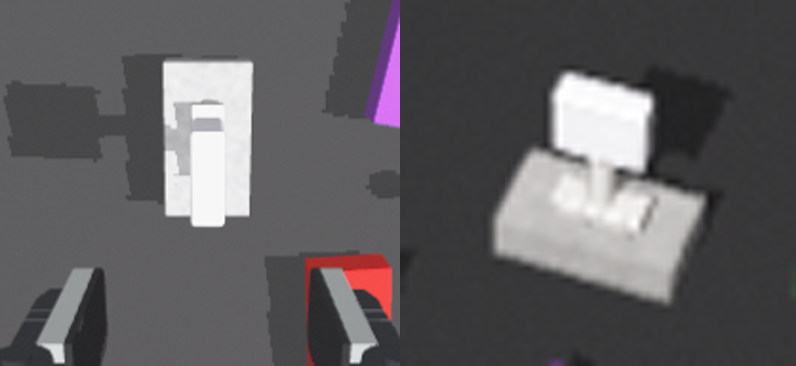

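```bash
python3 - <<'E'
from h import *;import cv2
for n,(v0,v1) in (("w4",(168,196)),("w3",(192,215))):
    g=cv2.cvtColor(cv2.imread(f"pics/{n}.png"),cv2.COLOR_BGR2GRAY)
    dark=(g<75).astype(np.uint8);k,l,st,ce=cv2.connectedComponentsWithStats(dark)
    for i in range(1,k):
        if 15<st[i,4]<15000 and 230<ce[i][0]<285 and 150<ce[i][1]<215: print(n,st[i],ce[i].round(2))
    for v in range(v0,v1,4):
        row=dark[v];xs=np.flatnonzero(row[190:330])+190
        runs=np.split(xs,np.flatnonzero(np.diff(xs)>1)+1);print(v,[(int(a[0]),int(a[-1])) for a in runs if len(a)>3])
E
```

```text
w4 [ 209  145   94   88 3214] [254.95 184.94]
w4 [249 166   9   7  54] [252.83 168.93]
168 [(217, 235), (249, 257), (276, 294)]
172 [(215, 230), (251, 254), (281, 296)]
176 [(213, 227), (284, 298)]
180 [(211, 225), (286, 299)]
184 [(210, 224), (287, 300)]
188 [(210, 223), (288, 302)]
192 [(209, 223), (288, 301)]
w3 [254 178   6   8  28] [256.39 181.39]
192 [(209, 226), (292, 308)]
196 [(208, 224), (294, 309)]
200 [(207, 223), (295, 310)]
204 [(207, 222), (295, 310)]
208 [(206, 223), (295, 311)]
212 [(207, 223), (294, 310)]
```

```bash
python3 -c "
from bench import r;print(r.sign_off())"
```

```text
the job is handed in; nothing more can be done
None
```

I turned the ring clockwise until it came up hard, stood the spanner back in the grey stand, let go and handed the job in at about 32 s; no verdict came back. That the ring is home rests on the torque jumping to 0.5 N m after 58.8° of spanner turn; the last picture showed about 49° of ring turn, and pin play and flex explain most but not all of that gap.

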